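# Lock the battery base of a lit display with a screwdriver

## Task

Take the flat-bladed screwdriver (the tool with the oblong handle) out of the tool rack, set its blade in the slot of the sprung screw on top of the display's battery base, and, pushing down so that the blade stays seated, turn the screw clockwise to its stop, where the slot lines up with the two dark marks. Then put the screwdriver back upright in the rack hole it came from and let go.

Things in the scene. Friction and masses are not known exactly. Their poses are not given: they have to be found in the camera images.
- driver_grip (a point): Centre of the oblong wooden handle of the flat screwdriver, upright in the rack, loose, 0.12 kg. Handle 42 mm along x, 24 mm along y (grip across this), 64 mm high (z up). Below it a steel flange 42 mm wide, 5 mm thick, rests on the rack; then a 10 mm shaft. Blade tip 97 mm straight below this point: 16 mm wide along x, 3.5 mm thick, the same either way round.
- rack: Light wooden tool block, fixed, 70 x 170 (along y) x 75 mm high, origin under its centre. Two holes at y = +50 and -50 mm, 26 mm wide, 70 mm deep, mouths flared to 34 mm. One holds the screwdriver, the other a pointed awl with a round handle, which is not wanted; which is where varies.
- screw_slot (a point): Centre of the slotted steel screw head, level with its top, 56 mm above the table when not pressed; z up. Head 36 mm wide, in a 52 mm collar 1 mm higher, on the metal cover (top at 49 mm) of a fixed wooden base, 130 x 110 mm. The slot runs right across the head along x: 8 mm deep, 6 mm wide in its lower 4 mm, flared above to 14 mm at the mouth.
- lock_screw (a joint): Turn of the screw in rad, growing clockwise seen from above; it starts between 0 and 0.25 and stops hard at 1.3 (locked), where the slot points at two dark marks on collar and cover. It turns stiffly (0.06 Nm) and stays where it is left.
- screw_spring (a joint): How far the screw head is pushed down on its spring, in m: 0 up, 0.004 fully down; 2 N starts it, 10 N brings it fully down. It rises again when let go.
Things that resemble listed ones, but are neither listed nor needed, are in the scene too. Leave any green or orange look-alike of the part that bears driver_grip alone.

How it is judged:
On the way, in this order (a step that is already met when the one before it is completed fails the run):
1. the blade is seated in the slot of the unturned screw and pushes the head down by more than 1 mm (value of joint screw_spring above 0.001 m and value of joint lock_screw below 0.7 rad and horizontal distance between driver_grip and screw_slot below 0.02 m and z of driver_grip in the frame of screw_slot below 0.093 m), for 0.1 s.
2. the screw is turned to its stop (within 10 degrees) while the seated blade still pushes the head down by more than 0.5 mm (value of joint screw_spring above 0.0005 m and value of joint lock_screw above 1.12 rad and horizontal distance between driver_grip and screw_slot below 0.02 m and z of driver_grip in the frame of screw_slot below 0.093 m), for 0.1 s.
At the end, for the whole second after the job is handed in: The screw is within 10 degrees of its stop and has sprung up again (pushed down less than 1 mm); the screwdriver stands upright (within 7 degrees) in the rack hole it came from, its handle within 16 mm of where it was at the start, and is let go (value of joint lock_screw above 1.12 rad and value of joint screw_spring below 0.001 m and distance of driver_grip from where it was at the start of the episode below 0.016 m and angle between driver_grip's own z axis and vertical below 0.12 rad); the robot touches nothing.
It also fails if it takes over 54 s, if anything falls off the work surface, if the arm or the gripper's body presses on something with over 40 N, if the wrist force passes 120 N, or if a joint passes its speed limit or range.

## Robot

A 7-joint arm with a two-finger parallel gripper is mounted at the origin on the work surface; the furniture and walls round the work are solid. World frame = base frame: x ahead of the robot, y to its left, z up, the work surface at z = 0. Lengths are in m, angles in rad, forces in N, time in s.
With the tool pointing down it reaches from about 0.425 to 0.8 m from the base axis. Payload 8.3 kg.
Tool frame: the origin (TCP) lies at the very end of the fingers, on their centre line; the grasp point (between the pads) lies 19 mm behind it; z points along the fingers, y is the line along which they close (so a half turn about z gives the same grasp; the last joint's range is limited). The gripper opens to 85 mm and grips with 20 to 120 N. Pads are 22 mm wide; open, the fingers measure 114 mm over their backs; the gripper's body (76 mm by 85 mm) begins 54 mm behind the grasp point. The pads swing forward as they close: fully open they stand 13 mm farther back than shut.
Start: joints at [1.214, 0.383, 0.016, 1.37, -0.006, 1.388, -0.046], TCP at [0.181, -0.598, 0.231] pointing down, gripper open.
Joint ranges: [-2.95, 2.95], [-0.25, 2.06], [-1.52, 1.56], [0.18, 2.33], [-1.44, 4.58], [0.02, 2.06], [-3.01, 3.01]. Speed limits (rad/s): [2.39, 2.39, 3.01, 3.01, 3.14, 3.14, 3.14].

## Interface

Orientations are given as a unit quaternion [w, x, y, z].
In Python, from rig import sense, grab_frame, camera_info, sign_off gives the robot as it stands.
- The arm moves only by the tool move_arm, never from a script. Its argument "targets" is one flat list of numbers, 6 for each row, row after row: the shift along the tool's x, y, z as a fraction of full scale, then the turn, a rotation vector about the tool's x, y, z as a fraction of full scale. A call has 1 to 5 rows; each row shifts and turns the commanded pose from where the row before left it, along the tool's axes as they then stand; what a row does not reach is not made up. Full scale, the value 1, is 5 cm for a shift and 8 degrees for a turn. A row lasts 1/8 s, in which the tool goes at most 62.5 mm and 10.7 degrees, less where a joint would pass 70% of its speed; a pose out of reach is approached as far as the arm can. A call with a number of a shift or a turn outside -1 to 1 is refused whole. A call with a gripper value outside its range is refused whole. "fingers" is the opening, from 0 (shut) to 1 (fully open), set as the call begins (left out, the last holds). The fingers move at their own pace and stop on an object; the grip force is fixed at half the most. Time passes only in rows, so rows that do not move let the fingers close. It gives the time, the measured TCP pose, the force, the opening and the grip force at its end, in the units of the state.
- sense(): the state, without advancing time (a new reading comes with each control period).
- grab_frame(name): name is "side" or "top" or "wrist"; returns the picture (400x640x3 uint8, red, green, blue); there is no depth.
- camera_info(name): a dict with "fov_y" (degrees; the focal length in pixels is half the picture's height over the tangent of half this angle, whatever the lens; pixels are square), "cx", "cy" (the principal point, pixels), "T" (4x4, takes a point from camera to world coordinates). Camera axes: x right, y up, looking along -z (the intrinsics and any distortion apply to the point x, -y, -z); pixel columns grow to the right and rows downward; lengths in m; the calibration is good to about 2 mm. A picture is of the moment at which its call begins: read the wrist's pose just before it. camera_info takes no time and is no camera call; for the wrist camera it gives the pose at the moment of the call.
- sign_off(): hands the job in; it is judged then, once.
The state is a dict: "time": time; "q": joint angles; "qvel": joint speeds; "joint_torque": joint torques, N m; "position": TCP position; "eef_rot": TCP orientation; "contact_force": force on the tool from outside, world axes, zero at the start; "moment": the same for the moment, N m; "opening": opening from 0.0 (shut) to 1.0 (fully open); "finger_force": force on a finger pad.
Only numpy, scipy, OpenCV 4.12 (cv2) and the standard library are available. Lean on these libraries where they do the work, as an engineer would, in place of code of your own. Each camera call takes 0.05 s, during which the arm holds its last target. There are 200 camera calls.

## Working session

There is one attempt and no reset: what is moved stays moved. The work goes in short steps, Python scripts to look and compute and a tool call to move; the robot and the scene stay as the last step left them, time stands still between calls to the robot, and variables do not carry over. Pictures are saved under pics/ and viewed, at most 10 in all, crops included, and the job is handed in when it is done.

Besides the shell and the picture viewer there is one more tool, called as name(argument=value, ...) on one line, values as JSON. move_arm: Moves the arm, as the interface text tells. Shift numbers are shares of 5 cm and turn numbers shares of 8 degrees, none past 1 either way. Its arguments: {"type":"object","properties":{"targets":{"type":"array"},"fingers":{"type":"number"}},"required":["targets"]}

```bash
mkdir -p pics; ls
cat > h.py <<'E'
import numpy as np, cv2
from rig import sense, grab_frame, camera_info, sign_off
def K(ci):
    f=200/np.tan(np.radians(ci['fov_y'])/2)
    return f
def ray(ci,u,v,z):
    f=K(ci);T=np.array(ci['T'])
    d=T[:3,:3]@np.array([(u-ci['cx'])/f,-(v-ci['cy'])/f,-1.]);o=T[:3,3]
    return o+d*(z-o[2])/d[2]
def proj(ci,p):
    f=K(ci);T=np.array(ci['T']);c=T[:3,:3].T@(np.array(p)-T[:3,3])
    return ci['cx']+f*c[0]/-c[2], ci['cy']-f*c[1]/-c[2]
E
python3 - <<'E'
from h import *
s=sense();print(s)
for n in ['top','side']:
    ci=camera_info(n);print(n,ci)
a=[grab_frame(n) for n in ['top','side']]
for n,i in zip(['top','side'],a): cv2.imwrite(f'pics/{n}0.png',i[:,:,::-1])
E
```

```text
pics
{'time': 0.0, 'q': array([ 1.21410859,  0.38424367,  0.01637524,  1.37115842, -0.00631441,
        1.38821361, -0.04646637]), 'qvel': array([-7.41424333e-04,  2.77716437e-05, -1.07883198e-03,  2.03426551e-03,
        1.42170754e-04, -4.56550469e-04, -1.50576394e-04]), 'joint_torque': array([ 3.35361419e-04, -6.27587414e+01,  8.43894929e-01, -3.71818507e+01,
        1.63364463e-02,  1.40186257e-02,  3.38674931e-05]), 'position': array([ 0.18087781, -0.59772178,  0.23027352]), 'eef_rot': array([-9.74707570e-04,  9.89223153e-01,  1.46412363e-01, -1.55736101e-04]), 'contact_force': array([ 0.04818289,  0.34301274, -0.29097843]), 'moment': array([ 0.03801185, -0.03484225, -0.06240232]), 'finger_force': 0.0, 'opening': 1.000868273408726}
top {'fov_y': 43.725691940726634, 'cx': 313.68060734439825, 'cy': 199.0899648448287, 'T': array([[-5.59340754e-03,  9.80228076e-01, -1.97791893e-01,
         2.98637418e-01],
       [-9.99655819e-01, -4.11297990e-04,  2.62311891e-02,
         1.55562614e-02],
       [ 2.56311967e-02,  1.97870538e-01,  9.79893000e-01,
         1.03525878e+00],
       [ 0.00000000e+00,  0.00000000e+00,  0.00000000e+00,
         1.00000000e+00]])}
side {'fov_y': 49.186872246177266, 'cx': 322.78085099650076, 'cy': 204.90755537623903, 'T': array([[-0.99158398,  0.07874339, -0.10276523,  0.35905435],
       [-0.1266485 , -0.42530903,  0.89614306,  0.90499313],
       [ 0.02685836,  0.90161616,  0.43170235,  0.50327245],
       [ 0.        ,  0.        ,  0.        ,  1.        ]])}
```

View pics/top0.png

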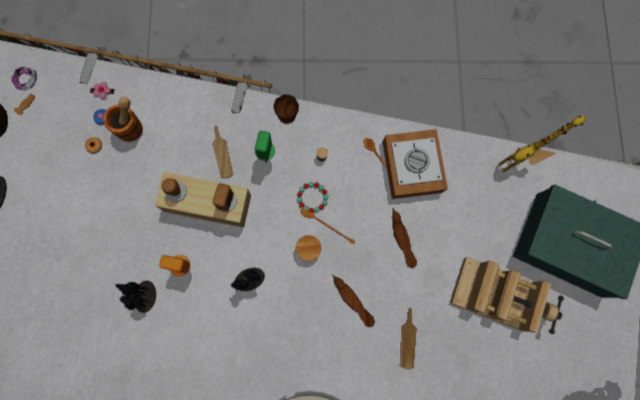

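View pics/side0.png

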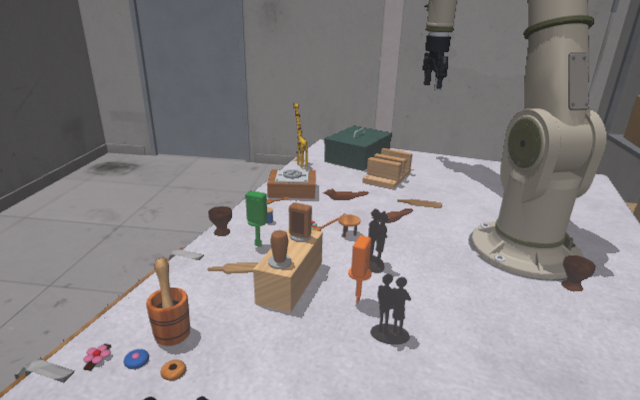

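Top view: rack centre about (203,200). The candidates are the round brown handle (171,187), the oblong brown handle (224,197), the green look-alike (263,145) and the orange one (175,264). The brown oblong at (224,197) stands in the rack and fits the description. The screw is at (418,161). I'll confirm in an enlarged crop.

Run:
```python
from h import *
t=cv2.imread('pics/top0.png')
a=cv2.resize(t[160:240,145:265],None,fx=6,fy=6,interpolation=cv2.INTER_CUBIC)[:,:400+320]
b=cv2.resize(t[120:205,375:455],None,fx=6,fy=6,interpolation=cv2.INTER_CUBIC)
cv2.imwrite('pics/c1.png',cv2.resize(t[165:235,145:265],None,fx=6.6,fy=6.6,interpolation=cv2.INTER_CUBIC))
cv2.imwrite('pics/c2.png',b)
ci=camera_info('top')
for n,u,v,z in [('grip',224,190,.144),('awl',171,184,.14),('screw',418,161,.056),('rackTL',161,174,.075),('rackTR',250,187,.075)]: print(n,ray(ci,u,v,z))
```

```text
grip [0.49551124 0.1551367  0.144     ]
awl [0.50763363 0.25268879 0.14      ]
screw [ 0.57578275 -0.22479436  0.056     ]
rackTL [0.54302323 0.29049235 0.075     ]
rackTR [0.51680509 0.11515032 0.075     ]
```

View pics/c1.png

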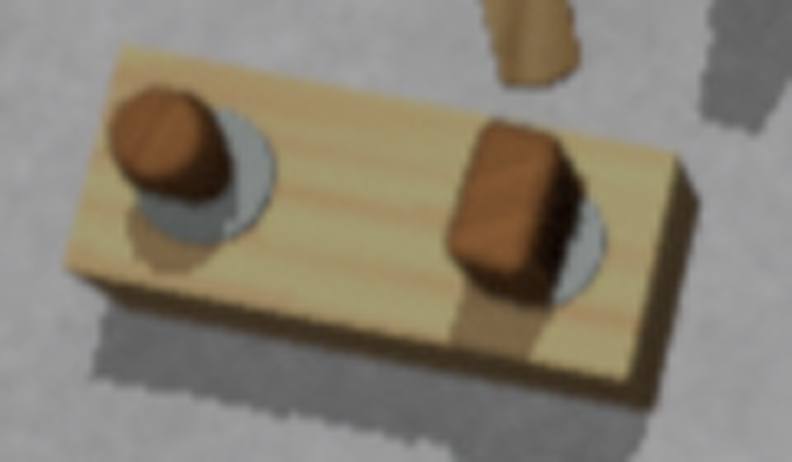

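View pics/c2.png

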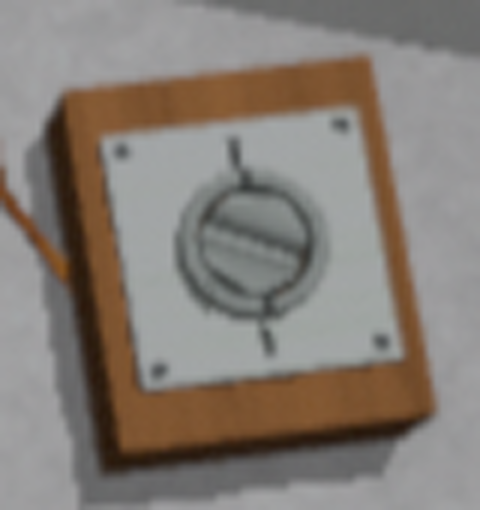

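The crop confirms it: the oblong handle's top centre is at crop (503,195), with the round awl at the left end. The screw centre is at crop (253,243). Its slot runs from about (203,228) to (307,255), and the marks are at (235,152) and (268,342).

Run:
```python
from h import *
ci=camera_info('top')
P=lambda x,y,z:ray(ci,145+x/6.6,165+y/6.6,z)
Q=lambda x,y,z:ray(ci,375+x/6,120+y/6,z)
c=np.array([P(*p,.075) for p in [(125,45),(680,155),(632,380),(68,268)]])
print(c.mean(0)); L=(c[1]+c[2]-c[0]-c[3])/2;W=(c[2]+c[3]-c[0]-c[1])/2
print('L',np.linalg.norm(L),np.degrees(np.arctan2(L[1],L[0])),'W',np.linalg.norm(W),np.degrees(np.arctan2(W[1],W[0])))
print('pred driver',c.mean(0)+L/np.linalg.norm(L)*.05)
print('handle top',P(503,195,.144))
h=[P(*p,.144) for p in [(487,122),(557,135),(525,272),(450,245)]]
d=h[0]+h[1]-h[2]-h[3];print('handle long',np.degrees(np.arctan2(d[1],d[0])),np.linalg.norm(d)/2)
print('screw',Q(253,243,.057))
for a,b in [((203,228),(307,255)),((235,152),(268,342)),((100,92/1.),(370,58))]:
    d=Q(*b,.056)-Q(*a,.056);print(np.degrees(np.arctan2(d[1],d[0])),np.linalg.norm(d))
```

```text
[0.49674525 0.20840163 0.075     ]
L 0.16957792375960248 -101.44221404865826 W 0.06899214348926519 169.25221937436874
pred driver [0.48682628 0.15939537 0.075     ]
handle top [0.48704352 0.15993366 0.144     ]
handle long -12.830394927266493 0.03756709596298165
screw [ 0.57655695 -0.2228839   0.057     ]
-105.06777649976722 0.03652028153900602
-173.0547478944239 0.06766150364902193
-82.38350902800002 0.09517323521658708
```

```bash
cat >> h.py <<'E'
from scipy.spatial.transform import Rotation as Ro
def Rdown(yaw):
    a=np.radians(yaw); return Ro.from_matrix(np.array([[np.cos(a),np.sin(a),0],[np.sin(a),-np.cos(a),0],[0,0,-1]]))
def plan(wps,cap=0.9):
    s=sense();p=s['position'];R=Ro.from_quat(np.roll(s['eef_rot'],-1))
    for x,y,z,yaw in wps:
        g=np.array([x,y,z]);G=Rdown(yaw);rv=(R.inv()*G).as_rotvec()
        n=max(1,int(np.ceil(max(np.linalg.norm(g-p)/.05,np.degrees(np.linalg.norm(rv))/8)/cap)))
        for k in range(n):
            Rk=R*Ro.from_rotvec(rv*k/n)
            d=Rk.inv().apply((g-p)/n)/.05; r=np.degrees(rv)/n/8
            print(', '.join(f'{v:.2f}' for v in np.r_[d,r]))
        print('--');p,R=g,G
def st():
    s=sense();R=Ro.from_quat(np.roll(s['eef_rot'],-1)).as_matrix()
    print('t%.2f'%s['time'],s['position'].round(4),'yaw %.1f'%np.degrees(np.arctan2(R[1,0],R[0,0])),'tilt',np.degrees(R[:2,2]).round(1),'F',s['contact_force'].round(1),'M',s['moment'].round(2),'open %.3f ff %.1f'%(s['opening'],s['finger_force']),'q7 %.2f'%s['q'][6])
E
python3 - <<'E'
from h import *
st();plan([(.40,-.45,.36,60),(.56,-.1,.36,115),(.487,.1597,.26,168.6)])
E
```

```text
t0.10 [ 0.1809 -0.5978  0.2304] yaw 16.8 tilt [-0.   0.1] F [-1.1  0.  -0.1] M [-0.08 -0.01  0.01] open 0.995 ff 0.0 q7 -0.05
0.72, -0.22, -0.37, -0.00, -0.00, -0.77
0.74, -0.14, -0.37, -0.00, -0.00, -0.77
0.75, -0.06, -0.37, -0.00, -0.00, -0.77
0.75, 0.02, -0.37, -0.00, -0.00, -0.77
0.75, 0.10, -0.37, -0.00, -0.00, -0.77
0.73, 0.18, -0.37, -0.00, -0.00, -0.77
0.71, 0.26, -0.37, -0.00, -0.00, -0.77
--
0.85, -0.08, 0.00, 0.00, 0.00, -0.76
0.86, 0.01, 0.00, 0.00, 0.00, -0.76
0.85, 0.10, 0.00, 0.00, 0.00, -0.76
0.83, 0.19, 0.00, 0.00, 0.00, -0.76
0.81, 0.28, 0.00, 0.00, 0.00, -0.76
0.77, 0.36, 0.00, 0.00, 0.00, -0.76
0.73, 0.44, 0.00, 0.00, 0.00, -0.76
0.68, 0.52, 0.00, 0.00, 0.00, -0.76
0.62, 0.59, 0.00, 0.00, 0.00, -0.76
--
0.67, 0.11, 0.25, 0.00, 0.00, -0.84
0.65, 0.19, 0.25, 0.00, 0.00, -0.84
0.62, 0.26, 0.25, 0.00, 0.00, -0.84
0.59, 0.33, 0.25, 0.00, 0.00, -0.84
0.54, 0.40, 0.25, 0.00, 0.00, -0.84
0.49, 0.46, 0.25, 0.00, 0.00, -0.84
0.44, 0.51, 0.25, 0.00, 0.00, -0.84
0.38, 0.56, 0.25, 0.00, 0.00, -0.84
--
```

move_arm(targets=[0.72, -0.22, -0.37, 0, 0, -0.77, 0.74, -0.14, -0.37, 0, 0, -0.77, 0.75, -0.06, -0.37, 0, 0, -0.77, 0.75, 0.02, -0.37, 0, 0, -0.77, 0.75, 0.1, -0.37, 0, 0, -0.77], fingers=1)

```text
time: 0.72
position: [0.3383, -0.4926, 0.324]
eef_rot: [-0.0, 0.914, 0.405, -0.0]
contact_force: [0.7, 0.4, -0.1]
opening: 1.001
finger_force: 0.0
```

move_arm(targets=[0.73, 0.18, -0.37, 0, 0, -0.77, 0.71, 0.26, -0.37, 0, 0, -0.77, 0.85, -0.08, 0, 0, 0, -0.76, 0.86, 0.01, 0, 0, 0, -0.76, 0.85, 0.1, 0, 0, 0, -0.76])

```text
time: 1.35
position: [0.4541, -0.3335, 0.3603]
eef_rot: [-0.0, 0.775, 0.632, -0.0]
contact_force: [0.4, -0.0, 0.1]
opening: 1.001
finger_force: 0.0
```

move_arm(targets=[0.83, 0.19, 0, 0, 0, -0.76, 0.81, 0.28, 0, 0, 0, -0.76, 0.77, 0.36, 0, 0, 0, -0.76, 0.73, 0.44, 0, 0, 0, -0.76, 0.68, 0.52, 0, 0, 0, -0.76])

```text
time: 1.98
position: [0.5433, -0.1399, 0.3604]
eef_rot: [-0.0, 0.582, 0.813, -0.0]
contact_force: [0.1, -0.5, -1.2]
opening: 1.001
finger_force: 0.0
```

Run:
```python
from h import *
st();plan([(.487,.1597,.26,168.6)])
```

```text
t1.98 [ 0.5433 -0.1399  0.3604] yaw 108.8 tilt [-0.  0.] F [ 0.1 -0.5 -1.2] M [-0.01 -0.06 -0.  ] open 1.001 ff 0.0 q7 0.43
0.67, 0.10, 0.22, -0.00, -0.00, -0.83
0.65, 0.17, 0.22, -0.00, -0.00, -0.83
0.63, 0.25, 0.22, -0.00, -0.00, -0.83
0.60, 0.32, 0.22, -0.00, -0.00, -0.83
0.56, 0.39, 0.22, -0.00, -0.00, -0.83
0.51, 0.45, 0.22, -0.00, -0.00, -0.83
0.45, 0.50, 0.22, -0.00, -0.00, -0.83
0.39, 0.55, 0.22, -0.00, -0.00, -0.83
0.33, 0.59, 0.22, -0.00, -0.00, -0.83
--
```

move_arm(targets=[0.67, 0.1, 0.22, 0, 0, -0.83, 0.65, 0.17, 0.22, 0, 0, -0.83, 0.63, 0.25, 0.22, 0, 0, -0.83, 0.6, 0.32, 0.22, 0, 0, -0.83, 0.56, 0.39, 0.22, 0, 0, -0.83])

```text
time: 2.6
position: [0.5121, 0.0266, 0.3051]
eef_rot: [-0.0, 0.326, 0.946, -0.0]
contact_force: [0.5, 0.3, -0.4]
opening: 1.001
finger_force: 0.0
```

move_arm(targets=[0.51, 0.45, 0.22, 0, 0, -0.83, 0.45, 0.5, 0.22, 0, 0, -0.83, 0.39, 0.55, 0.22, 0, 0, -0.83, 0.33, 0.59, 0.22, 0, 0, -0.83, 0, 0, 0, 0, 0, 0])

```text
time: 3.22
position: [0.4862, 0.1614, 0.2609]
eef_rot: [-0.001, 0.098, 0.995, 0.0]
contact_force: [0.7, 0.3, 0.3]
opening: 0.999
finger_force: 0.0
```

Run:
```python
from h import *
st();ci=camera_info('wrist');i=grab_frame('wrist');cv2.imwrite('pics/w1.png',i[:,:,::-1])
print(proj(ci,(.487,.1597,.144)),ci['T'][:3,3],ci['fov_y'])
plan([(.487,.1597,.26,168.6)])
```

```text
t3.23 [0.4862 0.1614 0.2609] yaw 168.7 tilt [-0.1  0. ] F [0.7 0.3 0.3] M [-0.08 -0.02  0.03] open 0.999 ff 0.0 q7 0.87
(np.float64(315.3883151582785), np.float64(187.28663389063075)) [0.41456423 0.17533781 0.40384983] 60.14936447448551
0.00, 0.00, 0.03, -0.00, -0.01, -0.02
--
```

View pics/w1.png

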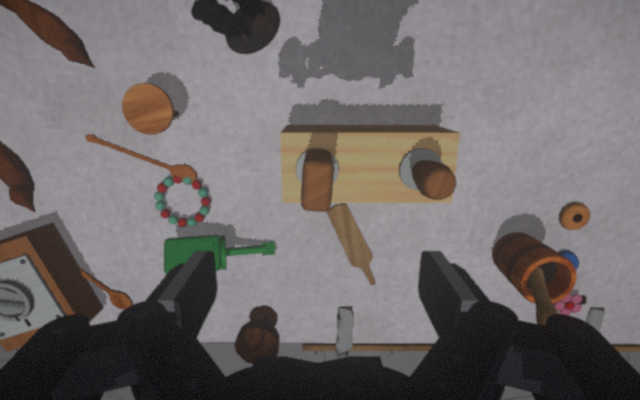

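Wrist view: the rack edges are parallel to the image axes, so the yaw is right. The flat driver's handle is at about (317,182), against a predicted top centre of (315,187). The awl is at (437,180) and the green look-alike at (200,252), clear of the fingers. I'll check the top face in a crop.

Run:
```python
from h import *
t=cv2.imread('pics/w1.png')
ci=camera_info('wrist')
cr=cv2.resize(t[120:220,270:370],None,fx=6,fy=6,interpolation=cv2.INTER_CUBIC)
a=np.radians(-11.4);X=np.array([np.cos(a),np.sin(a)]);Y=np.array([-X[1],X[0]])
for z,col in [(.144,(0,255,0)),(.08,(255,0,0))]:
    pts=[proj(ci,[*(np.array([.487,.1597])+sx*.021*X+sy*.012*Y),z]) for sx,sy in [(1,1),(1,-1),(-1,-1),(-1,1)]]
    cv2.polylines(cr,[((np.array(pts)-[270,120])*6).astype(int)],True,col,1)
cv2.imwrite('pics/w1c.png',cr)
```

```text
(no output)
```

View pics/w1c.png

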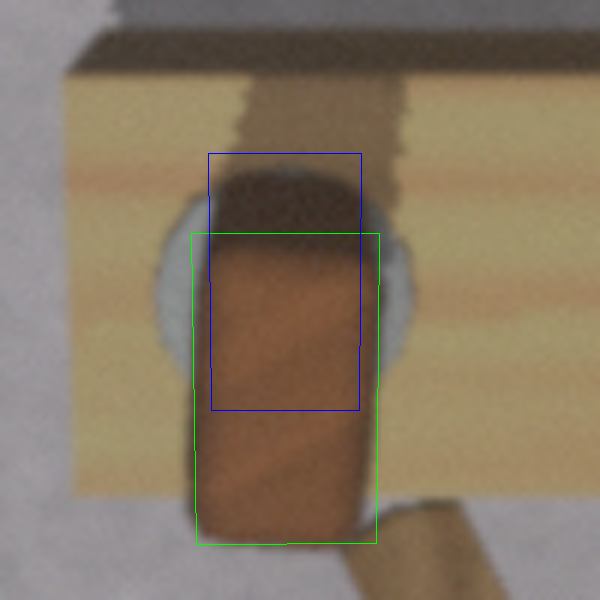

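The overlay matches within about 1 mm. The handle is turned about 4° from the rack axis, so I'll grasp at tool yaw 165.

Run:
```python
from h import *
plan([(.4868,.1595,.2,165),(.4868,.1595,.093,165)],.7)
```

```text
0.00, -0.00, 0.61, -0.00, -0.00, 0.22
0.00, -0.00, 0.61, -0.00, -0.00, 0.22
--
0.00, 0.00, 0.54, 0.00, 0.00, 0.00
0.00, 0.00, 0.54, 0.00, 0.00, 0.00
0.00, 0.00, 0.54, 0.00, 0.00, 0.00
0.00, 0.00, 0.54, 0.00, 0.00, 0.00
--
```

move_arm(targets=[0, 0, 0.61, 0, 0, 0.22, 0, 0, 0.61, 0, 0, 0.22, 0, 0, 0.54, 0, 0, 0, 0, 0, 0.54, 0, 0, 0, 0, 0, 0.54, 0, 0, 0])

```text
time: 3.9
position: [0.4886, 0.1569, 0.119]
eef_rot: [0.0, 0.134, 0.991, -0.0]
contact_force: [1.2, -0.5, -0.1]
opening: 0.999
finger_force: 0.0
```

move_arm(targets=[0, 0, 0.54, 0, 0, 0, 0, 0, 0, 0, 0, 0])

```text
time: 4.15
position: [0.487, 0.1567, 0.0912]
eef_rot: [-0.002, 0.133, 0.991, -0.001]
contact_force: [-0.1, -0.2, -0.1]
opening: 0.999
finger_force: 0.0
```

Run:
```python
from h import *
st();plan([(.4868,.1595,.093,165)],.7)
```

```text
t4.15 [0.487  0.1567 0.0912] yaw 164.7 tilt [-0.2 -0.1] F [-0.1 -0.2 -0.1] M [-0.03  0.01 -0.09] open 0.999 ff 0.0 q7 0.70
0.02, 0.05, -0.04, -0.02, -0.02, -0.04
--
```

move_arm(targets=[0.02, 0.05, -0.04, 0, 0, 0, 0, 0, 0, 0, 0, 0])

```text
time: 4.4
position: [0.4886, 0.1617, 0.0964]
eef_rot: [0.001, 0.132, 0.991, 0.001]
contact_force: [0.2, 0.1, 0.7]
opening: 0.996
finger_force: 0.0
```

move_arm(targets=[0, 0, 0, 0, 0, 0, 0, 0, 0, 0, 0, 0, 0, 0, 0, 0, 0, 0, 0, 0, 0, 0, 0, 0, 0, 0, 0, 0, 0, 0], fingers=0)

```text
time: 5.03
position: [0.4878, 0.1613, 0.095]
eef_rot: [0.0, 0.132, 0.991, 0.0]
contact_force: [0.3, -1.0, 2.6]
opening: 0.274
finger_force: 59.0
```

Run:
```python
from h import *
st()
```

```text
t5.03 [0.4878 0.1613 0.095 ] yaw 164.8 tilt [0. 0.] F [ 0.3 -1.   2.6] M [-0.01  0.06 -0.01] open 0.274 ff 59.0 q7 0.70
```

Run:
```python
from h import *
plan([(.4878,.1613,.29,164.8),(.58,-.02,.28,120),(.5766,-.2229,.21,75)],.85)
```

```text
-0.00, 0.00, -0.78, 0.00, 0.00, 0.00
-0.00, 0.00, -0.78, 0.00, 0.00, 0.00
-0.00, 0.00, -0.78, 0.00, 0.00, 0.00
-0.00, 0.00, -0.78, 0.00, 0.00, 0.00
-0.00, 0.00, -0.78, 0.00, 0.00, 0.00
--
-0.39, -0.43, 0.03, 0.00, 0.00, 0.80
-0.44, -0.38, 0.03, 0.00, 0.00, 0.80
-0.48, -0.33, 0.03, 0.00, 0.00, 0.80
-0.51, -0.28, 0.03, 0.00, 0.00, 0.80
-0.54, -0.22, 0.03, 0.00, 0.00, 0.80
-0.56, -0.16, 0.03, 0.00, 0.00, 0.80
-0.57, -0.10, 0.03, 0.00, 0.00, 0.80
--
-0.50, -0.30, 0.20, 0.00, 0.00, 0.80
-0.53, -0.24, 0.20, 0.00, 0.00, 0.80
-0.55, -0.18, 0.20, 0.00, 0.00, 0.80
-0.57, -0.12, 0.20, 0.00, 0.00, 0.80
-0.58, -0.05, 0.20, 0.00, 0.00, 0.80
-0.58, 0.01, 0.20, 0.00, 0.00, 0.80
-0.57, 0.08, 0.20, 0.00, 0.00, 0.80
--
```

move_arm(targets=[0, 0, -0.4, 0, 0, 0, 0, 0, -0.85, 0, 0, 0, 0, 0, -0.85, 0, 0, 0, 0, 0, -0.9, 0, 0, 0, 0, 0, -0.9, 0, 0, 0])

```text
time: 5.65
position: [0.4872, 0.161, 0.291]
eef_rot: [-0.0, 0.132, 0.991, -0.0]
contact_force: [1.4, -0.6, -0.6]
opening: 0.274
finger_force: 58.8
```

move_arm(targets=[-0.39, -0.43, 0.03, 0, 0, 0.8, -0.44, -0.38, 0.03, 0, 0, 0.8, -0.48, -0.33, 0.03, 0, 0, 0.8, -0.51, -0.28, 0.03, 0, 0, 0.8, -0.54, -0.22, 0.03, 0, 0, 0.8])

```text
time: 6.28
position: [0.5543, 0.0309, 0.2818]
eef_rot: [-0.0, 0.402, 0.916, -0.0]
contact_force: [0.4, -0.1, -1.1]
opening: 0.271
finger_force: 58.7
```

move_arm(targets=[-0.56, -0.16, 0.03, 0, 0, 0.8, -0.57, -0.1, 0.03, 0, 0, 0.8, -0.5, -0.3, 0.2, 0, 0, 0.8, -0.53, -0.24, 0.2, 0, 0, 0.8, -0.55, -0.18, 0.2, 0, 0, 0.8])

```text
time: 6.9
position: [0.5787, -0.1081, 0.2485]
eef_rot: [-0.0, 0.639, 0.77, -0.0]
contact_force: [0.3, 0.8, -1.5]
opening: 0.275
finger_force: 58.9
```

move_arm(targets=[-0.57, -0.12, 0.2, 0, 0, 0.8, -0.58, -0.05, 0.2, 0, 0, 0.8, -0.58, 0.01, 0.2, 0, 0, 0.8, -0.57, 0.08, 0.2, 0, 0, 0.8, 0, 0, 0, 0, 0, 0])

```text
time: 7.52
position: [0.5759, -0.2265, 0.2073]
eef_rot: [-0.001, 0.794, 0.608, -0.001]
contact_force: [-0.6, 0.3, -0.6]
opening: 0.274
finger_force: 58.9
```

Run:
```python
from h import *
st();ci=camera_info('wrist');i=grab_frame('wrist');cv2.imwrite('pics/w2.png',i[:,:,::-1])
st();print(proj(ci,(.5766,-.2229,.056)))
plan([(.5766,-.2229,.16,75)])
j=grab_frame('side');ci=camera_info('side');print(proj(ci,(.5766,-.2229,.056)))
cv2.imwrite('pics/s2.png',j[:,:,::-1])
```

```text
t7.53 [ 0.5759 -0.2265  0.2073] yaw 74.9 tilt [-0.2 -0. ] F [-0.6  0.3 -0.6] M [ 0.01 -0.03 -0.02] open 0.274 ff 58.9 q7 -0.05
t7.58 [ 0.5767 -0.2243  0.2081] yaw 75.1 tilt [-0.1  0. ] F [ 0.1  1.  -0.1] M [ 0.03 -0.    0.01] open 0.278 ff 58.9 q7 -0.05
(np.float64(317.3273133669495), np.float64(170.9059494060266))
0.01, -0.00, 0.48, -0.01, -0.00, 0.01
0.01, -0.00, 0.48, -0.01, -0.00, 0.01
--
(np.float64(292.53222320677594), np.float64(171.5644481218779))
```

View pics/w2.png

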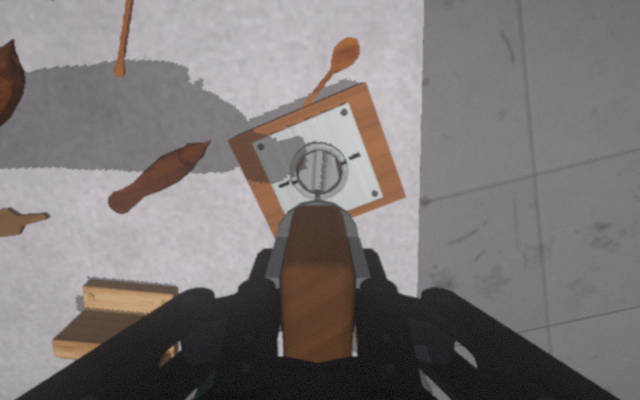

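Wrist view: the screw head is at (319,170), against a predicted (317,171). The slot runs nearly vertically in the image, along tool x. One crop will refine it.

Run:
```python
from h import *
t=cv2.imread('pics/w2.png')
ci=camera_info('wrist')
cr=cv2.resize(t[135:205,280:360],None,fx=8,fy=8,interpolation=cv2.INTER_CUBIC)
a=np.radians(75);X=np.array([np.cos(a),np.sin(a)]);c=np.array([.5766,-.2229])
M=lambda p:tuple(((np.array(p)-[280,135]+.5)*8).astype(int))
for s in (1,-1): cv2.line(cr,M(proj(ci,[*(c+s*.018*X),.056])),M(proj(ci,[*(c+s*.03*X),.056])),(0,0,255),1)
for r,z in [(.018,.056),(.026,.057)]:
    cv2.polylines(cr,[np.array([M(proj(ci,[*(c+r*np.array([np.cos(k),np.sin(k)])),z])) for k in np.linspace(0,6.28,60)])],True,(0,255,0),1)
cv2.imwrite('pics/w2c.png',cr)
```

```text
(no output)
```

View pics/w2c.png

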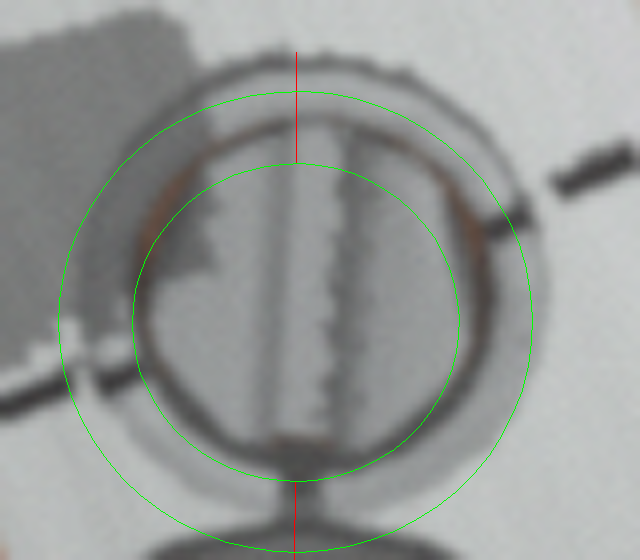

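Run:
```python
from h import *
ci=camera_info('wrist');s=sense();st()
R=Ro.from_quat(np.roll(s['eef_rot'],-1)).as_matrix();p=s['position']
M=lambda q:((np.array(q)-[280,135]+.5)*8).round()
for dx in (.008,-.008): print('tip pred crop',M(proj(ci,p+R@[dx,0,.08])))
P=lambda x,y,z:ray(ci,280+x/8-.5,135+y/8-.5,z)
sc=P(315,290,.056);tip=P(302,445,p[2]-.08)
print('screw',sc,'tip(+x edge)',tip,'tcp',p)
print('edge minus tcp in tool',R.T@(tip-p),'screw minus tcp in tool',R.T@(sc-p))
```

```text
t7.62 [ 0.5773 -0.2229  0.2088] yaw 75.3 tilt [-0.1  0.1] F [ 0.2  0.2 -1.7] M [ 0.02 -0.03 -0.05] open 0.277 ff 58.9 q7 -0.05
tip pred crop [300. 438.]
tip pred crop [300. 617.]
screw [ 0.57965058 -0.21958664  0.056     ] tip(+x edge) [ 0.57926257 -0.21567829  0.12875598] tcp [ 0.57729839 -0.22285095  0.20875598]
edge minus tcp in tool [0.00737697 0.0001666  0.08000536] screw minus tcp in tool [0.00364156 0.00161677 0.152757  ]
```

move_arm(targets=[0.06, 0.03, 0.4, 0, 0, 0.52, 0, 0, 0.5, 0, 0, 0, 0, 0, 0.4, 0, 0, 0, 0, 0, 0, 0, 0, 0])

```text
time: 8.12
position: [0.5791, -0.2189, 0.143]
eef_rot: [-0.001, 0.813, 0.582, -0.001]
contact_force: [-0.4, -0.2, -0.2]
opening: 0.277
finger_force: 58.9
```

move_arm(targets=[0, 0, 0.1, 0, 0, 0, 0, 0, 0.1, 0, 0, 0, 0, 0, 0, 0, 0, 0])

```text
time: 8.5
position: [0.5797, -0.2206, 0.1343]
eef_rot: [-0.0, 0.814, 0.581, 0.0]
contact_force: [0.3, -0.2, -1.1]
opening: 0.274
finger_force: 58.9
```

Run:
```python
from h import *
st()
```

```text
t8.50 [ 0.5797 -0.2206  0.1343] yaw 71.1 tilt [-0.  0.] F [ 0.3 -0.2 -1.1] M [0.02 0.   0.  ] open 0.274 ff 58.9 q7 -0.14
```

move_arm(targets=[0, 0, 0.05, 0, 0, 0, 0, 0, 0.03, 0, 0, 0, 0, 0, 0, 0, 0, 0])

```text
time: 8.88
position: [0.5797, -0.2207, 0.1302]
eef_rot: [-0.0, 0.814, 0.581, -0.0]
contact_force: [0.7, 0.8, -0.3]
opening: 0.27
finger_force: 58.9
```

move_arm(targets=[0, 0, 0.04, 0, 0, 0, 0, 0, 0, 0, 0, 0])

```text
time: 9.12
position: [0.5797, -0.2207, 0.1282]
eef_rot: [-0.0, 0.814, 0.581, 0.0]
contact_force: [-0.5, -0.4, -1.0]
opening: 0.27
finger_force: 59.1
```

Run:
```python
from h import *
st()
```

```text
t9.12 [ 0.5797 -0.2207  0.1282] yaw 71.1 tilt [-0.  0.] F [-0.5 -0.4 -1. ] M [-0.03 -0.01 -0.05] open 0.270 ff 59.1 q7 -0.14
```

move_arm(targets=[0, 0, 0.03, 0, 0, 0, 0, 0, 0.02, 0, 0, 0, 0, 0, 0, 0, 0, 0])

```text
time: 9.5
position: [0.5799, -0.2207, 0.1262]
eef_rot: [0.0, 0.814, 0.581, 0.0]
contact_force: [-1.2, 0.7, 3.0]
opening: 0.273
finger_force: 59.5
```

Run:
```python
from h import *
st()
```

```text
t9.50 [ 0.5799 -0.2207  0.1262] yaw 71.1 tilt [ 0. -0.] F [-1.2  0.7  3. ] M [0.11 0.36 0.02] open 0.273 ff 59.5 q7 -0.14
```

move_arm(targets=[0, 0, 0.04, 0, 0, 0, 0, 0, 0, 0, 0, 0])

```text
time: 9.75
position: [0.5799, -0.2207, 0.1244]
eef_rot: [0.0, 0.814, 0.581, 0.0]
contact_force: [-1.9, 0.8, 7.3]
opening: 0.271
finger_force: 59.9
```

Run:
```python
from h import *
st()
```

```text
t9.75 [ 0.5799 -0.2207  0.1244] yaw 71.1 tilt [ 0. -0.] F [-1.9  0.8  7.3] M [0.24 0.81 0.02] open 0.271 ff 59.9 q7 -0.14
```

move_arm(targets=[0, 0, 0, 0, 0, 0.5, 0, 0, 0, 0, 0, 0.5, 0, 0, 0, 0, 0, 0.5, 0, 0, 0, 0, 0, 0.5, 0, 0, 0, 0, 0, 0.5])

```text
time: 10.38
position: [0.5797, -0.2204, 0.1244]
eef_rot: [-0.0, 0.903, 0.43, 0.0]
contact_force: [-2.2, 1.5, 7.3]
opening: 0.277
finger_force: 59.9
```

Run:
```python
from h import *
st()
```

```text
t10.38 [ 0.5797 -0.2204  0.1244] yaw 51.0 tilt [0. 0.] F [-2.2  1.5  7.3] M [0.4  0.81 0.04] open 0.277 ff 59.9 q7 -0.47
```

move_arm(targets=[0, 0, 0, 0, 0, 0.5, 0, 0, 0, 0, 0, 0.5, 0, 0, 0, 0, 0, 0.5, 0, 0, 0, 0, 0, 0.5, 0, 0, 0, 0, 0, 0.5])

```text
time: 11.0
position: [0.5805, -0.221, 0.1248]
eef_rot: [0.001, 0.964, 0.267, 0.001]
contact_force: [-0.3, -0.5, 6.4]
opening: 0.276
finger_force: 59.9
```

move_arm(targets=[0, 0, 0, 0, 0, 0.5, 0, 0, 0, 0, 0, 0.5, 0, 0, 0, 0, 0, 0.5, 0, 0, 0, 0, 0, 0.5, 0, 0, 0, 0, 0, 0])

```text
time: 11.62
position: [0.5809, -0.2218, 0.1251]
eef_rot: [0.001, 0.991, 0.13, 0.002]
contact_force: [1.3, -1.0, 6.0]
opening: 0.271
finger_force: 59.8
```

Run:
```python
from h import *
st()
```

```text
t11.62 [ 0.5809 -0.2218  0.1251] yaw 15.0 tilt [ 0.2 -0.1] F [ 1.3 -1.   6. ] M [-0.59 -0.22  0.03] open 0.271 ff 59.8 q7 -1.06
```

move_arm(targets=[0, 0, 0.01, 0, 0, 0.5, 0, 0, 0, 0, 0, 0.5, 0, 0, 0, 0, 0, 0.3, 0, 0, 0, 0, 0, 0])

```text
time: 12.12
position: [0.5811, -0.2224, 0.1248]
eef_rot: [0.001, 0.999, 0.04, 0.002]
contact_force: [0.6, -3.3, 7.4]
opening: 0.274
finger_force: 59.8
```

Run:
```python
from h import *
st()
```

```text
t12.12 [ 0.5811 -0.2224  0.1248] yaw 4.6 tilt [ 0.2 -0.2] F [ 0.6 -3.3  7.4] M [-0.87 -0.36  0.09] open 0.274 ff 59.8 q7 -1.23
```

move_arm(targets=[0, 0, 0, 0, 0, 0.3, 0, 0, 0, 0, 0, 0.3, 0, 0, 0, 0, 0, 0])

```text
time: 12.5
position: [0.5811, -0.2226, 0.1249]
eef_rot: [0.002, 1.0, -0.002, 0.002]
contact_force: [2.0, -3.4, 5.9]
opening: 0.272
finger_force: 59.8
```

Run:
```python
from h import *
st()
```

```text
t12.50 [ 0.5811 -0.2226  0.1249] yaw -0.2 tilt [ 0.2 -0.2] F [ 2.  -3.4  5.9] M [-1.06 -0.43  0.04] open 0.272 ff 59.8 q7 -1.31
```

move_arm(targets=[0, 0, 0.01, 0, 0, 0.4, 0, 0, 0, 0, 0, 0.4, 0, 0, 0, 0, 0, 0])

```text
time: 12.88
position: [0.5812, -0.2229, 0.1245]
eef_rot: [0.002, 0.998, -0.058, 0.002]
contact_force: [1.6, -3.7, 6.5]
opening: 0.273
finger_force: 59.9
```

Run:
```python
from h import *
st()
```

```text
t12.88 [ 0.5812 -0.2229  0.1245] yaw -6.6 tilt [ 0.3 -0.2] F [ 1.6 -3.7  6.5] M [-1.24 -0.33  0.06] open 0.273 ff 59.9 q7 -1.41
```

move_arm(targets=[0, 0, 0, 0, 0, 0.3, 0, 0, 0, 0, 0, 0.3, 0, 0, 0, 0, 0, 0])

```text
time: 13.25
position: [0.581, -0.223, 0.1245]
eef_rot: [0.002, 0.995, -0.099, 0.002]
contact_force: [0.7, -3.6, 7.2]
opening: 0.275
finger_force: 59.9
```

Run:
```python
from h import *
st();cv2.imwrite('pics/w3.png',cv2.resize(grab_frame('wrist')[100:260,220:420,::-1],None,fx=3,fy=3,interpolation=cv2.INTER_CUBIC))
```

```text
t13.25 [ 0.581  -0.223   0.1245] yaw -11.4 tilt [ 0.2 -0.2] F [ 0.7 -3.6  7.2] M [-1.3  -0.23  0.28] open 0.275 ff 59.9 q7 -1.49
```

View pics/w3.png

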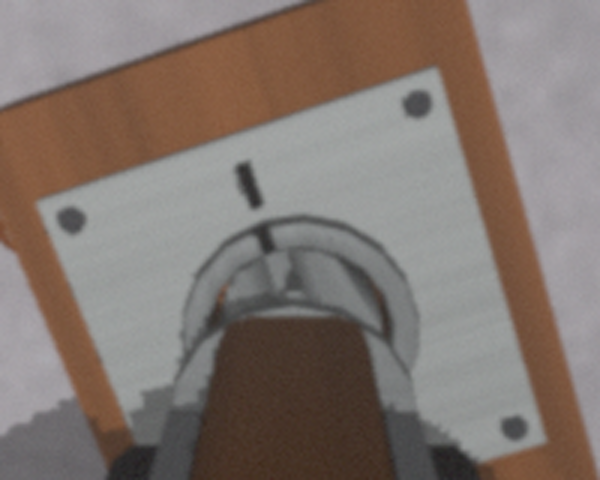

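The picture shows the slot meeting the collar mark at about (268,245), and the moment jumped to 0.28 Nm, so the screw is at its stop. Next I'll centre the blade within the slack and lift out.

move_arm(targets=[0, 0, 0, 0, 0, -0.5, 0, 0, 0, 0, 0, -0.5, 0, 0, -0.1, 0, 0, 0, 0, 0, -0.2, 0, 0, 0, 0, 0, -0.4, 0, 0, 0])

```text
time: 13.92
position: [0.5788, -0.22, 0.1568]
eef_rot: [-0.001, 1.0, -0.029, -0.001]
contact_force: [0.4, -0.2, -0.9]
opening: 0.273
finger_force: 59.5
```

move_arm(targets=[0, 0, -0.8, 0, 0, 0, 0, 0, -0.8, 0, 0, 0, 0, 0, -0.8, 0, 0, 0, 0, 0, 0, 0, 0, 0])

```text
time: 14.42
position: [0.5812, -0.2206, 0.2817]
eef_rot: [0.001, 1.0, -0.029, 0.003]
contact_force: [0.3, -0.3, -1.0]
opening: 0.274
finger_force: 59.6
```

Run:
```python
from h import *
st();j=grab_frame('top');cv2.imwrite('pics/t3.png',j[:,:,::-1])
ci=camera_info('wrist');cv2.imwrite('pics/w4.png',grab_frame('wrist')[:,:,::-1])
plan([(.58,-.02,.28,75),(.4878,.1613,.26,164.8)],.85)
```

```text
t14.43 [ 0.5812 -0.2206  0.2817] yaw -3.3 tilt [ 0.4 -0.1] F [ 0.3 -0.3 -1. ] M [-0.02 -0.04 -0.03] open 0.274 ff 59.6 q7 -1.35
-0.02, -0.33, -0.00, -0.00, -0.00, -0.82
0.02, -0.33, -0.00, -0.00, -0.00, -0.82
0.06, -0.33, -0.00, -0.00, -0.00, -0.82
0.09, -0.32, -0.00, -0.00, -0.00, -0.82
0.13, -0.31, -0.00, -0.00, -0.00, -0.82
0.16, -0.29, -0.00, -0.00, -0.00, -0.82
0.20, -0.27, -0.00, -0.00, -0.00, -0.82
0.23, -0.25, -0.00, -0.00, -0.00, -0.82
0.25, -0.22, -0.00, -0.00, -0.00, -0.82
0.28, -0.19, -0.00, -0.00, -0.00, -0.82
0.29, -0.16, -0.00, -0.00, -0.00, -0.82
0.31, -0.12, -0.00, -0.00, -0.00, -0.82
--
0.22, -0.19, 0.03, 0.00, 0.00, -0.80
0.24, -0.17, 0.03, 0.00, 0.00, -0.80
0.25, -0.14, 0.03, 0.00, 0.00, -0.80
0.27, -0.11, 0.03, 0.00, 0.00, -0.80
0.28, -0.08, 0.03, 0.00, 0.00, -0.80
0.29, -0.05, 0.03, 0.00, 0.00, -0.80
0.29, -0.02, 0.03, 0.00, 0.00, -0.80
0.29, 0.01, 0.03, 0.00, 0.00, -0.80
0.29, 0.05, 0.03, 0.00, 0.00, -0.80
0.28, 0.08, 0.03, 0.00, 0.00, -0.80
0.27, 0.11, 0.03, 0.00, 0.00, -0.80
0.26, 0.14, 0.03, 0.00, 0.00, -0.80
0.24, 0.17, 0.03, 0.00, 0.00, -0.80
0.22, 0.19, 0.03, 0.00, 0.00, -0.80
--
```

move_arm(targets=[0, -0.33, 0, 0, 0, -0.82, 0.02, -0.33, 0, 0, 0, -0.82, 0.06, -0.33, 0, 0, 0, -0.82, 0.09, -0.32, 0, 0, 0, -0.82, 0.13, -0.31, 0, 0, 0, -0.82])

```text
time: 15.15
position: [0.5798, -0.1366, 0.2756]
eef_rot: [-0.001, 0.967, 0.256, -0.002]
contact_force: [0.4, -0.3, -1.5]
opening: 0.276
finger_force: 59.5
```

move_arm(targets=[0.16, -0.29, 0, 0, 0, -0.82, 0.2, -0.27, 0, 0, 0, -0.82, 0.23, -0.25, 0, 0, 0, -0.82, 0.25, -0.22, 0, 0, 0, -0.82, 0.28, -0.19, 0, 0, 0, -0.82])

```text
time: 15.78
position: [0.5796, -0.0528, 0.2757]
eef_rot: [-0.001, 0.855, 0.519, -0.001]
contact_force: [-0.4, 0.1, -0.6]
opening: 0.271
finger_force: 59.5
```

move_arm(targets=[0.29, -0.16, 0, 0, 0, -0.82, 0.31, -0.12, 0, 0, 0, -0.82, 0.22, -0.19, 0.03, 0, 0, -0.8, 0.24, -0.17, 0.03, 0, 0, -0.8, 0.25, -0.14, 0.03, 0, 0, -0.8])

```text
time: 16.4
position: [0.5593, 0.019, 0.2711]
eef_rot: [-0.001, 0.677, 0.736, -0.001]
contact_force: [-0.4, -0.4, -1.2]
opening: 0.275
finger_force: 59.5
```

move_arm(targets=[0.27, -0.11, 0.03, 0, 0, -0.8, 0.28, -0.08, 0.03, 0, 0, -0.8, 0.29, -0.05, 0.03, 0, 0, -0.8, 0.29, -0.02, 0.03, 0, 0, -0.8, 0.29, 0.01, 0.03, 0, 0, -0.8])

```text
time: 17.02
position: [0.5257, 0.0836, 0.2638]
eef_rot: [-0.002, 0.448, 0.894, -0.001]
contact_force: [0.0, -0.6, -1.5]
opening: 0.276
finger_force: 59.5
```

move_arm(targets=[0.29, 0.05, 0.03, 0, 0, -0.8, 0.28, 0.08, 0.03, 0, 0, -0.8, 0.27, 0.11, 0.03, 0, 0, -0.8, 0.26, 0.14, 0.03, 0, 0, -0.8, 0, 0, 0, 0, 0, 0])

```text
time: 17.65
position: [0.4988, 0.1363, 0.2584]
eef_rot: [-0.001, 0.239, 0.971, -0.0]
contact_force: [0.2, -0.7, -0.8]
opening: 0.277
finger_force: 59.5
```

Run:
```python
from h import *
st();plan([(.4875,.161,.22,164.8)],.85)
```

```text
t17.65 [0.4988 0.1363 0.2584] yaw 152.3 tilt [-0.2 -0. ] F [ 0.2 -0.7 -0.8] M [-0.06 -0.01 -0.03] open 0.277 ff 59.5 q7 0.66
0.21, 0.17, 0.38, -0.00, -0.01, -0.78
0.20, 0.19, 0.38, -0.00, -0.01, -0.78
--
```

move_arm(targets=[0.21, 0.17, 0.38, 0, 0, -0.78, 0.2, 0.19, 0.38, 0, 0, -0.78, 0, 0, 0, 0, 0, 0])

```text
time: 18.02
position: [0.4878, 0.16, 0.22]
eef_rot: [-0.002, 0.134, 0.991, -0.001]
contact_force: [0.6, -0.7, -0.5]
opening: 0.273
finger_force: 59.5
```

Run:
```python
from h import *
P=[]
for k in range(5): P.append(sense()['position']); grab_frame('side')
print(np.mean(P,0));st()
a=cv2.imread('pics/w4.png')
b=grab_frame('wrist')[:,:,::-1]
np.save('w5.npy',b)
plan([(.4875,.161,.16,164.8)],.85)
```

```text
[0.48912979 0.15951714 0.22154367]
t18.27 [0.4899 0.1596 0.2225] yaw 164.5 tilt [0.1 0. ] F [ 0.2 -0.7 -0.6] M [0.01 0.05 0.02] open 0.273 ff 59.5 q7 0.80
0.03, 0.01, 0.62, 0.00, 0.00, -0.02
0.03, 0.01, 0.62, 0.00, 0.00, -0.02
--
```

move_arm(targets=[0.02, 0.01, 0.5, 0, 0, 0, 0, 0, 0.4, 0, 0, 0, 0, 0, 0.2, 0, 0, 0, 0, 0, 0, 0, 0, 0])

```text
time: 18.82
position: [0.4882, 0.1607, 0.1667]
eef_rot: [-0.0, 0.134, 0.991, -0.0]
contact_force: [0.1, -0.2, -0.2]
opening: 0.274
finger_force: 59.5
```

Run:
```python
from h import *
st()
```

```text
t18.82 [0.4882 0.1607 0.1667] yaw 164.6 tilt [-0. -0.] F [ 0.1 -0.2 -0.2] M [ 0.03 -0.02 -0.02] open 0.274 ff 59.5 q7 0.78
```

Tip is at about z = 0.087, just above the rack. Descending with force checks.

move_arm(targets=[0, 0, 0.2, 0, 0, 0, 0, 0, 0.2, 0, 0, 0, 0, 0, 0.2, 0, 0, 0])

```text
time: 19.2
position: [0.4882, 0.161, 0.1362]
eef_rot: [0.0, 0.133, 0.991, -0.0]
contact_force: [0.5, -0.8, -1.2]
opening: 0.273
finger_force: 59.5
```

move_arm(targets=[0, 0, 0.25, 0, 0, 0, 0, 0, 0.25, 0, 0, 0, 0, 0, 0, 0, 0, 0])

```text
time: 19.58
position: [0.4874, 0.1608, 0.1105]
eef_rot: [-0.001, 0.133, 0.991, -0.0]
contact_force: [-0.5, 0.7, -0.4]
opening: 0.27
finger_force: 59.5
```

Run:
```python
from h import *
st()
```

```text
t19.57 [0.4874 0.1608 0.1105] yaw 164.7 tilt [-0.1 -0. ] F [-0.5  0.7 -0.4] M [-0.01  0.08  0.07] open 0.270 ff 59.5 q7 0.74
```

move_arm(targets=[0, 0, 0.15, 0, 0, 0, 0, 0, 0.09, 0, 0, 0, 0, 0, 0, 0, 0, 0])

```text
time: 19.95
position: [0.4881, 0.1609, 0.0996]
eef_rot: [-0.0, 0.133, 0.991, -0.0]
contact_force: [0.1, 0.5, -1.0]
opening: 0.271
finger_force: 59.5
```

move_arm(targets=[0, 0, 0.04, 0, 0, 0, 0, 0, 0, 0, 0, 0])

```text
time: 20.2
position: [0.4883, 0.161, 0.0979]
eef_rot: [0.0, 0.133, 0.991, 0.0]
contact_force: [0.0, -0.1, -0.7]
opening: 0.274
finger_force: 59.5
```

Run:
```python
from h import *
st()
```

```text
t20.20 [0.4883 0.161  0.0979] yaw 164.7 tilt [0. 0.] F [ 0.  -0.1 -0.7] M [ 0.01  0.01 -0.02] open 0.274 ff 59.5 q7 0.73
```

move_arm(targets=[0, 0, 0.04, 0, 0, 0, 0, 0, 0.02, 0, 0, 0, 0, 0, 0, 0, 0, 0])

```text
time: 20.58
position: [0.4883, 0.161, 0.095]
eef_rot: [0.0, 0.133, 0.991, -0.0]
contact_force: [-1.0, -0.8, 2.7]
opening: 0.272
finger_force: 59.9
```

Run:
```python
from h import *
st()
```

```text
t20.57 [0.4883 0.161  0.095 ] yaw 164.7 tilt [ 0. -0.] F [-1.  -0.8  2.7] M [-0.14  0.3  -0.02] open 0.272 ff 59.9 q7 0.72
```

move_arm(targets=[0, 0, 0, 0, 0, 0, 0, 0, 0, 0, 0, 0, 0, 0, 0, 0, 0, 0, 0, 0, 0, 0, 0, 0, 0, 0, 0, 0, 0, 0], fingers=1)

```text
time: 21.2
position: [0.4883, 0.161, 0.0948]
eef_rot: [0.0, 0.133, 0.991, 0.0]
contact_force: [-0.6, -0.4, 1.1]
opening: 1.001
finger_force: 0.0
```

move_arm(targets=[0, 0, -0.3, 0, 0, 0, 0, 0, -0.7, 0, 0, 0, 0, 0, -0.8, 0, 0, 0, 0, 0, -0.8, 0, 0, 0, 0, 0, -0.8, 0, 0, 0])

```text
time: 21.82
position: [0.4881, 0.1612, 0.2674]
eef_rot: [0.001, 0.133, 0.991, 0.0]
contact_force: [0.8, 0.4, 0.4]
opening: 0.999
finger_force: 0.0
```

move_arm(targets=[0, 0, 0, 0, 0, 0, 0, 0, 0, 0, 0, 0])

```text
time: 22.08
position: [0.4881, 0.161, 0.265]
eef_rot: [0.0, 0.133, 0.991, -0.0]
contact_force: [-0.0, 1.4, -0.0]
opening: 1.002
finger_force: 0.0
```

Run:
```python
from h import *
st();w=grab_frame('wrist')[:,:,::-1]
cut=lambda i,y,x,h,W:cv2.resize(i[y:y+h,x:x+W],(390,290),interpolation=cv2.INTER_CUBIC)
s=grab_frame('side')[:,:,::-1]; a=cv2.imread('pics/w4.png'); t=grab_frame('top')[:,:,::-1]
cv2.imwrite('pics/fin.png',np.vstack([np.hstack([cut(w,100,240,180,240),cut(s,190,230,130,175)]),np.hstack([cut(a,80,220,180,240),cut(t,120,365,90,120)])]))
```

```text
t22.07 [0.4881 0.161  0.265 ] yaw 164.7 tilt [ 0. -0.] F [-0.   1.4 -0. ] M [ 0.    0.01 -0.01] open 1.002 ff 0.0 q7 0.82
```

View pics/fin.png

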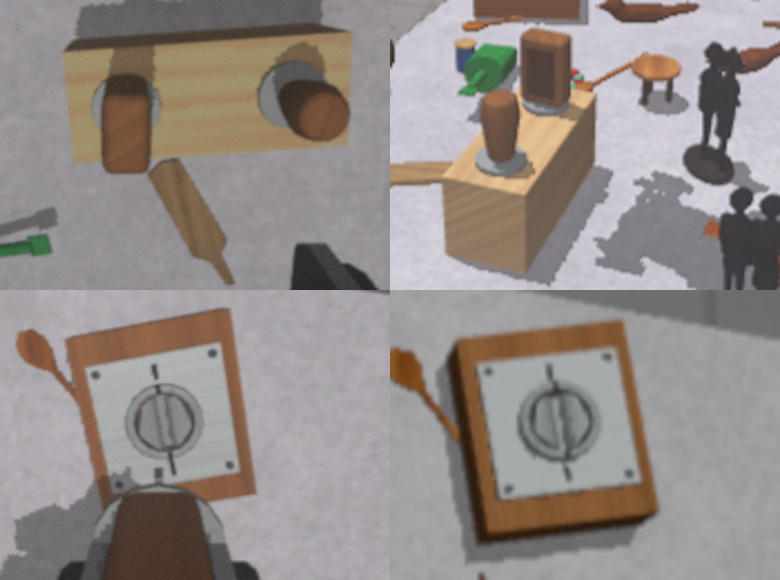

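The final composite shows the flat driver upright in its own hole at (126,125), let go and clear of the fingers. The slot lines up with both marks at (560,370) and (568,470). Handing in.

```bash
python3 -c "
from h import *
print(sign_off())"
```

```text
the job is handed in; nothing more can be done
None
```

I turned the screw to its stop with the slot on both marks, put the flat screwdriver back upright in its own hole and let go, and handed the job in at about 22 s. One thing I can't explain: the green look-alike, upright in the first pictures, was lying down by the first close-up; no contact showed and the arm hadn't yet come below about 0.26 m.

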